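# Pass a bamboo cap through the sprung flap

## Robot

A 6-joint arm with a two-finger parallel gripper is mounted at the origin on the work surface. World frame = base frame: x ahead of the robot, y to its left, z up, the work surface at z = 0. Lengths are in m, angles in rad, forces in N, time in s.
With the tool pointing down it reaches from about 0.25 to 0.775 m from the base axis. Payload 8.9 kg.
Tool frame: the origin (TCP) lies between the finger pads; the fingertips stand finger_overhang ahead of it and the grasp point (between the pads) is the TCP (finger_overhang is the distance from the TCP to the fingertips, in m); z points along the fingers, y is the line along which they close (so a half turn about z gives the same grasp; the last joint's range is limited). The gripper opens to 85 mm and grips with 20 to 120 N. Pads are 22 mm wide; open, the fingers measure 114 mm over their backs; the gripper's body (76 mm by 85 mm) begins 54 mm behind the grasp point. The pads swing forward as they close: fully open they stand 13 mm farther back than shut.
Start: joints at [1.16, 0.291, -0.153, 1.127, 0, 1.431], TCP at [0.141, 0.506, 0.25] pointing down, gripper open.
Joint ranges: [-2.52, 2.52], [-0.91, 1.74], [-1.3, 1.37], [-1.96, 2.02], [-1.52, 1.47], [-3.14, 3.14]. Speed limits (rad/s): [2.22, 2.22, 2.79, 3.14, 3.14, 3.14].

## Interface

Orientations are given as [roll, pitch, yaw] about the fixed x, y, z axes, in that order (R = Rz(yaw) Ry(pitch) Rx(roll)).
In Python, from bench import * gives the robot as it stands. Calls block until the motion is done:
- move_to(position, orientation): joint-space move of the TCP to a pose.
- servo_line(position, orientation=None, rate=0.15, stop_force=None): straight line of the TCP; orientation=None keeps the orientation; rate is the mean speed in m/s. With stop_force (N) it stops when the force on the tool has changed by that much, and returns True; else False.
- set_joints(angles): joint-space move.
- move_gripper(opening, f_grip=None): opening from 0.0 (shut) to 1.0 (fully open); f_grip is the grip in N (None keeps the last); returns when the fingers have stopped.
- hold(seconds).
- inverse_kinematics(position, orientation): joint angles nearest the present ones, or None.
- snapshot(name): name is "side" or "top" or "wrist"; returns a dict with "frame" (480x640x3 uint8, red, green, blue), "vertical_fov" (degrees; the focal length in pixels is half the picture's height over the tangent of half this angle, whatever the lens; pixels are square), "cx", "cy" (the principal point, pixels), "k1" (the pictures are not rectified: a ray, as slopes to the right and down, at radius r is drawn at 1 + k1 r^2 times it, then the intrinsics apply), "rvec" (rotation vector, rad) and "tvec" (3), from world to camera coordinates, as OpenCV has them; the wrist camera has in their place "T_tool_cam" (4x4, takes a point from camera to tool coordinates, whose origin is the TCP and whose axes are the flange's). Camera axes: x right, y down, z forward; pixel columns grow to the right and rows downward; lengths in m; the calibration is good to about 2 mm. A picture is of the moment at which its call begins: read the wrist's pose just before it. There is no depth.
A pose or a line that the arm cannot do raises MotionError and nothing moves.
- job_done(): hands the job in; it is judged then, once.
Trained networks look in a picture, given as the dict that the camera call returned (one of the last four; its "shot" number tells which), for a name from the list of things; names that differ only in an ending like _2 or _b are one class to them, and where a whole thing is asked for, a point or a joint stands for the part that bears it (a point fixed in the world has none). Each returns a list of dicts, best first, with "confidence" (0 to 1); they miss things now and then, are a little off and sometimes report something else, mostly with a low value. They report only what shows in the picture. A call takes as long as a camera call. They do not tell look-alikes from the thing itself.
- look_for(picture, label): "centre" ([x, y, z] in m, in the coordinates of the camera as it stood for that picture, good to about 4 mm: the middle of the surface that is visible of it).
- tip_of(picture, label): "centre" ([x, y, z] in m, in the coordinates of the camera as it stood for that picture, good to about 4 mm: a listed point, or the origin of a listed thing).
Readings, each from a call of its own:
- read_time_s(): time.
- read_joints(): joint angles.
- read_qd(): joint speeds.
- read_joint_torque(): joint torques, N m.
- read_tool_pos(): TCP position.
- read_tool_rot(): TCP orientation.
- read_ft_force(): force on the tool from outside, world axes, zero at the start.
- read_wrist_torque(): the same for the moment, N m.
- read_finger_gap(): opening from 0.0 (shut) to 1.0 (fully open).
- read_finger_force(): force on a finger pad.
Only numpy, scipy, OpenCV 4.12 (cv2) and the standard library are available. Lean on these libraries where they do the work, as an engineer would, in place of code of your own. Each camera call takes 0.05 s, during which the arm holds its last target. There are 200 camera calls.

## Task

Push the sprung flap of the pass-through stand open with one fingertip and keep it open while another finger pushes the bamboo cap along its lane and through the doorway, so that it drops into the blue crate; then come away so that the flap swings shut. The cap is freshly oiled: do not shove the flap open with the cap or let the flap press on it, and push the cap without picking it up or lifting it. Leave the two cups on the stand where they are.

Things in the scene. Friction and masses are not known exactly. Their poses are not given: they have to be found in the camera images.
- stand: Fixed stand. Origin at table level under the middle of its deck's far edge; x points away from the robot through the doorway, y left, z up. White deck: x -190 to 0, y -130 to 130 mm, top 75 mm above the table. On its far edge a plywood fence (x -10 to 0), 40 mm high above the deck, with a doorway, no lintel, open above, from y = -72 to 46 mm.
- doorway (a point): Middle of the lane at the deck's far edge, at deck-top height: stand x 0, y -38 mm; axes as the stand. The lane runs along x from stand x -151 mm to this edge, 55 mm wide between two rails 5 mm wide and only 12 mm high (fingers can pass above them). A cap whose centre passes this edge drops into the crate.
- crate_in (a point): Centre of the inner floor of the open blue crate beyond the deck, fixed to the stand, 5 mm above the table; axes as the stand. Inside it reaches from under the deck's edge to 163 mm beyond it, 240 mm wide; rim 60 mm above the table, lower than the deck, so fingers can travel above it at deck height.
- flap (a joint): Flap angle, rad: 0 = shut across the doorway; grows as its free edge swings away from the robot (stand +x); stop at 1.55. Upright aluminium panel on a vertical hinge line at its left end, 108 mm long, 5 mm thick, from 5 to 43 mm above the deck. Spring: 0.08 N m when shut plus 0.08 N m per rad; let go, it shuts by itself within a second.
- hinge (a point): The flap's vertical hinge line at deck-top height, at the doorway's left side: stand x 4, y 40 mm; axes as the stand.
- flap_edge (a point): Middle of the flap's free upright edge, 108 mm from the hinge line, 23.5 mm above the deck.
- cap_mid (a point): Centre (half-way up) of the bamboo cap to be passed through: plain disc 48 mm in diameter, 30 mm high, 30 to 65 g, lying flat in the lane between the rails, alone there. Similar caps already in the crate do not matter.
- cup_l: Bamboo cup, 56 mm diameter, 60 mm high, standing on the deck left of the lane; not to be disturbed. Origin: centre of its underside.
- cup_r: Bamboo cup, 48 mm diameter, 55 mm high, standing on the deck right of the lane; not to be disturbed. Origin: centre of its underside.
Things that resemble listed ones, but are neither listed nor needed, are in the scene too. What is shaped like the part that bears cap_mid but green or turquoise is not meant.

How it is judged:
By the outcome, as a careful person would: the job done as asked, in the order asked, and still so for the second after the job is handed in, with the robot touching nothing.
It also fails if it takes over 35 s, if anything falls off the work surface, if the arm or the gripper's body presses on something with over 40 N, if the wrist force passes 120 N, or if a joint passes its speed limit or range.

## Working session

There is one attempt and no reset: what is moved stays moved. The work goes in short steps, each a Python script; the robot and the scene stay as the last script left them, time stands still between calls to the robot, and variables do not carry over. Pictures are saved under pics/ and viewed, at most 10 in all, crops included, and the job is handed in when it is done.

```bash
ls; mkdir -p pics; cat > h.py <<'E'
from bench import *
import numpy as np, cv2
from scipy.spatial.transform import Rotation as R
def w(pic,p,T=None):
    p=np.array(p)
    if 'rvec' in pic:
        M=cv2.Rodrigues(np.array(pic['rvec'],float))[0]; return M.T@(p-np.array(pic['tvec']).ravel())
    pos,rot=T; q=np.array(pic['T_tool_cam'])@np.r_[p,1]
    return R.from_euler('xyz',rot).as_matrix()@q[:3]+pos
E
python3 - <<'E'
from h import *
print(read_time_s(),read_tool_pos(),read_tool_rot(),read_finger_gap())
try: print(finger_overhang)
except Exception as e: print(e)
for n in ['side','top']:
    p=snapshot(n); cv2.imwrite(f'pics/{n}0.png',p['frame'][:,:,::-1])
    for l in ['stand','doorway','hinge','flap_edge','cap_mid','cup_l','cup_r','crate_in']:
        print(n,l,[(np.round(w(p,d['centre']),3).tolist(),round(d['confidence'],2)) for d in tip_of(p,l)][:3])
print(read_time_s())
E
```

```text
pics
0.0 [0.14077356 0.50534392 0.24973064] [-3.14028122e+00 -1.69592868e-04  2.86983209e+00] 1.0018037858054023
0.019
side stand [([0.606, 0.134, -0.001], 0.87)]
side doorway [([0.6, 0.091, 0.075], 0.55)]
side hinge [([0.623, 0.172, 0.072], 0.62)]
side flap_edge [([0.594, 0.069, 0.098], 0.94)]
side cap_mid [([0.52, 0.116, 0.091], 0.84), ([0.478, -0.059, 0.016], 0.78), ([0.338, 0.121, 0.012], 0.58)]
side cup_l [([0.469, 0.064, 0.073], 0.94), ([0.57, 0.245, 0.075], 0.57)]
side cup_r [([0.469, 0.064, 0.073], 0.94), ([0.57, 0.245, 0.075], 0.57)]
side crate_in [([0.685, 0.108, 0.002], 0.56), ([0.623, 0.174, 0.073], 0.55)]
top stand [([0.606, 0.135, 0.0], 0.59)]
top doorway [([0.594, 0.097, 0.079], 0.95)]
top hinge [([0.615, 0.175, 0.073], 0.87)]
top flap_edge [([0.587, 0.069, 0.102], 0.92)]
top cap_mid [([0.518, 0.118, 0.089], 0.94), ([0.338, 0.115, 0.015], 0.86), ([0.474, -0.058, 0.015], 0.67)]
top cup_l [([0.57, 0.247, 0.077], 0.87), ([0.464, 0.065, 0.075], 0.87), ([0.605, 0.134, 0.0], 0.53)]
top cup_r [([0.57, 0.247, 0.077], 0.87), ([0.464, 0.065, 0.075], 0.87), ([0.605, 0.134, 0.0], 0.53)]
top crate_in [([0.681, 0.114, 0.001], 0.93)]
0.9
```

View pics/top0.png

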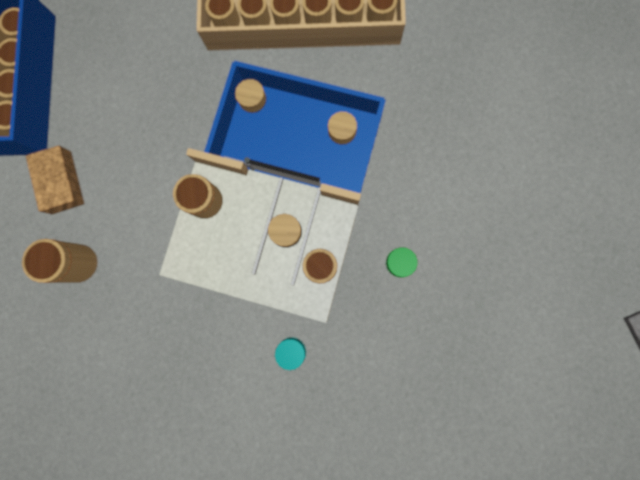

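View pics/side0.png

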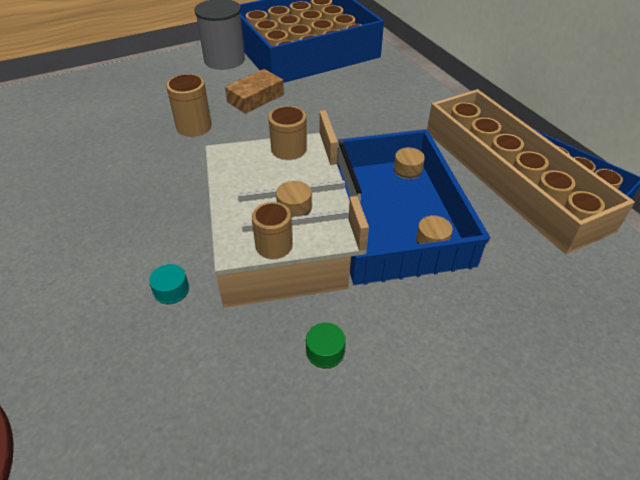

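The top view shows the stand turned about -14°, with the cap (285,230) between the rails, cup_l at (193,195), cup_r at (320,265), and the flap shut at about (285,172). The side view agrees.

Plan:
- Keep the gripper open and its finger axis 30° left of the lane, so the leading finger pushes the flap and the trailing finger pushes the cap.
- First touch the table lightly to find the fingertip height, then look from above.

```bash
cat >> h.py <<'E'
def fit(obs):
    m={'stand':(0,0),'doorway':(0,-.038),'hinge':(.004,.04),'flap_edge':(.004,-.068),'crate_in':(.0815,0)}
    A=np.array([m[k] for k,_ in obs]);B=np.array([p[:2] for _,p in obs])
    a=A-A.mean(0);b=B-B.mean(0)
    y=np.arctan2((a[:,0]*b[:,1]-a[:,1]*b[:,0]).sum(),(a*b).sum())
    C=np.array([[np.cos(y),-np.sin(y)],[np.sin(y),np.cos(y)]])
    o=B.mean(0)-C@A.mean(0); return o,y,np.linalg.norm(A@C.T+o-B,axis=1)
E
python3 - <<'E'
from h import *
servo_line([.141,.506,.05],rate=.25)
hit=servo_line([.141,.506,-.005],rate=.04,stop_force=3)
print(hit,read_tool_pos(),read_ft_force())
servo_line([.141,.506,.24],rate=.35)
obs=[('stand',[.606,.134]),('doorway',[.6,.091]),('doorway',[.594,.097]),('hinge',[.623,.172]),('hinge',[.615,.175]),('flap_edge',[.594,.069]),('flap_edge',[.587,.069]),('stand',[.605,.1345]),('crate_in',[.681,.114]),('crate_in',[.685,.108])]
o,y,e=fit(obs);print(o,y,e.round(4))
C=np.array([[np.cos(y),-np.sin(y)],[np.sin(y),np.cos(y)]])
yaw=y+np.pi/6+np.pi/2
t=o+C@[-.10,-.02]
for yw in (yaw,yaw-np.pi):
    print(yw,inverse_kinematics([*t,.26],[np.pi,0,yw]))
move_to([*t,.28],[np.pi,0,yaw])
T=(read_tool_pos(),read_tool_rot());p=snapshot('wrist');cv2.imwrite('pics/wrist1.png',p['frame'][:,:,::-1])
for l in ['stand','doorway','hinge','flap_edge','cap_mid','cup_l','cup_r']:
    for d in tip_of(p,l)[:2]:
        q=w(p,d['centre'],T); print(l,q.round(3),((q[:2]-o)@C).round(3),round(d['confidence'],2))
print(T,read_time_s())
E
```

```text
True [0.14089508 0.50577767 0.00587143] [-0.1286193  -1.58021286  8.66645589]
[0.60526933 0.13384625] -0.26999832678421304 [0.0007 0.0079 0.0012 0.0033 0.006  0.0035 0.0044 0.0007 0.0034 0.0043]
1.8243967756089823 [ 0.13361894  0.28164621 -0.14007571  1.1490744   0.          1.45081481]
-1.3171958779808108 [ 0.13361894  0.28164621 -0.14007571  1.1490744   0.         -1.69077784]
stand [ 0.604  0.139 -0.002] [-0.003  0.004] 0.77
doorway [0.59  0.098 0.078] [-0.005 -0.039] 0.86
doorway [0.567 0.247 0.076] [-0.067  0.098] 0.22
hinge [0.617 0.173 0.079] [0.    0.041] 0.55
flap_edge [0.592 0.069 0.099] [ 0.004 -0.066] 0.65
cap_mid [ 0.473 -0.053  0.015] [-0.078 -0.216] 0.88
cap_mid [0.519 0.122 0.09 ] [-0.08  -0.034] 0.77
cup_l [0.569 0.244 0.073] [-0.064  0.096] 0.93
cup_l [0.47  0.069 0.072] [-0.113 -0.099] 0.56
cup_r [0.569 0.244 0.073] [-0.064  0.096] 0.93
cup_r [0.47  0.069 0.072] [-0.113 -0.099] 0.56
(array([0.50320154, 0.1420132 , 0.27980674]), array([-3.14121474e+00, -2.75542390e-04,  1.82585808e+00])) 5.95
```

The wrist view agrees with the others to within a few mm. The fingertips stand 6 mm below the TCP when open. Next I descend around the cap and check from the side and top.

```bash
cat >> h.py <<'E'
o=np.array([.604,.1345]);y=-.262;Z=.096
C=np.array([[np.cos(y),-np.sin(y)],[np.sin(y),np.cos(y)]])
rot=[np.pi,0,y+np.pi/6+np.pi/2]
def P(x,yy,z=Z): return [*(o+C@[x,yy]),z]
E
python3 - <<'E'
from h import *
move_to(P(-.073,-.021,.16),rot)
print(servo_line(P(-.073,-.021),rot,rate=.08,stop_force=5),read_tool_pos(),read_ft_force())
a=[snapshot(n)['frame'] for n in('side','top')]
im=np.hstack([cv2.resize(a[0][80:320,180:420],(400,400)),cv2.resize(a[1][120:300,200:380],(400,400))])
cv2.imwrite('pics/down.png',im[:,:,::-1]);print(read_time_s())
E
```

```text
False [0.52843336 0.13318701 0.09648855] [ 0.36745636 -0.29085498  0.06189535]
7.5583
```

View pics/down.png

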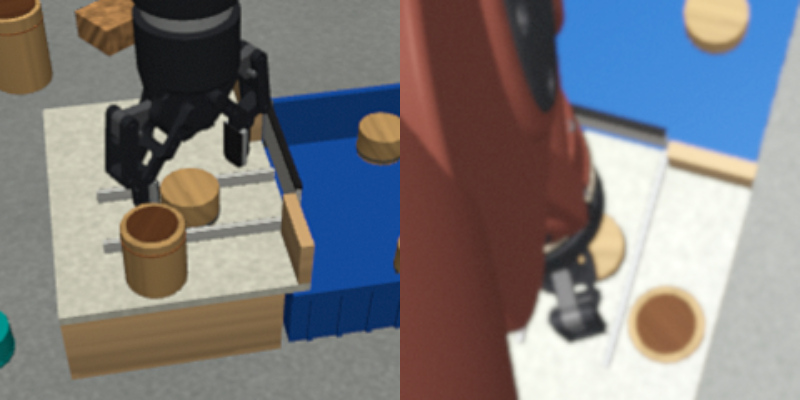

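The side crop shows the trailing fingertip just behind the cap, at (145,200), and the leading fingertip at (237,155) in front of the shut flap. Nothing is touching. I'll push halfway, check, then continue.

```bash
python3 - <<'E'
from h import *
print(servo_line(P(-.022,-.021),rot,rate=.05,stop_force=20),read_tool_pos(),read_ft_force())
a=[snapshot(n)['frame'] for n in('side','top')]
im=np.hstack([cv2.resize(a[0][80:320,180:420],(400,400)),cv2.resize(a[1][120:300,200:380],(400,400))])
cv2.imwrite('pics/mid.png',im[:,:,::-1]);print(read_time_s())
E
```

```text
True [0.54815917 0.12554033 0.09527105] [ 0.99292767 -0.83297844  0.42737307]
8.2333
```

View pics/mid.png

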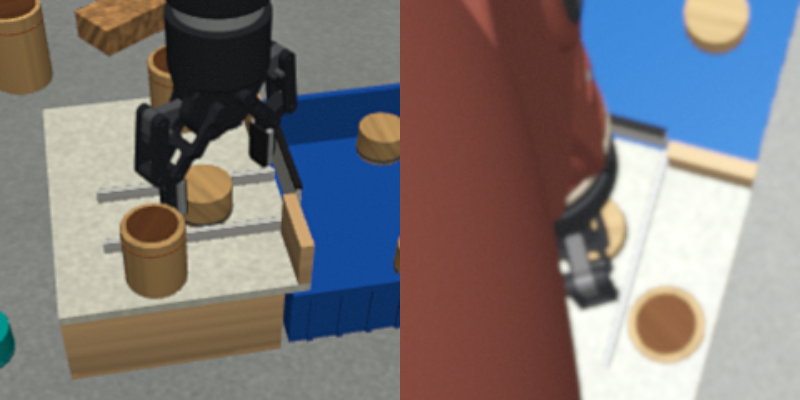

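It stopped on a brief force spike right where the leading finger should meet the flap, and the force is back to about 1 N. I'll creep on in short steps and watch the force.

```bash
python3 - <<'E'
from h import *
for x in (-.047,-.039,-.030,-.02):
    h=servo_line(P(x,-.021),rot,rate=.025,stop_force=20); f=(C.T@np.array(read_ft_force())[:2]).round(1)
    print(x,h,((np.array(read_tool_pos())[:2]-o)@C).round(4),f)
    if h: break
a=[snapshot(n)['frame'] for n in('side','top')]
im=np.hstack([cv2.resize(a[0][80:320,180:420],(400,400)),cv2.resize(a[1][120:300,200:380],(400,400))])
cv2.imwrite('pics/mid2.png',im[:,:,::-1]);print(read_time_s())
E
```

```text
-0.047 False [-0.0495 -0.023 ] [-7.2 -9.5]
-0.039 True [-0.0462 -0.0256] [-2.5 -1. ]
9.0667
```

View pics/mid2.png

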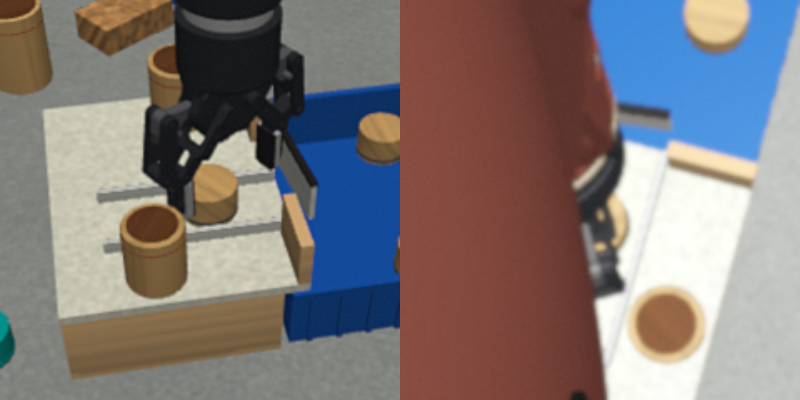

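The flap is opening, but the tool is being pushed to -y. I'll find out where that contact is before going on.

```bash
python3 - <<'E'
from h import *
T=(read_tool_pos(),read_tool_rot());p=snapshot('wrist');s=snapshot('side')
print(T,read_ft_force(),read_wrist_torque())
for l in ['hinge','flap_edge','cap_mid','doorway']:
    for q,tt in((p,T),(s,None)):
        for d in tip_of(q,l)[:2]: v=w(q,d['centre'],tt); print(l,v.round(3),((v[:2]-o)@C).round(3),round(d['confidence'],2))
im=np.hstack([cv2.resize(p['frame'],(400,300)),cv2.resize(s['frame'][100:220,260:420],(400,300),interpolation=cv2.INTER_CUBIC)])
cv2.imwrite('pics/diag.png',im[:,:,::-1]);print(read_time_s())
E
```

```text
(array([0.55266576, 0.12182728, 0.0940912 ]), array([-3.12587750e+00,  2.25491254e-03,  1.83238731e+00])) [-1.79650461  0.08897541  1.40212634] [-0.07957352  0.34076819 -0.00079286]
hinge [0.618 0.173 0.079] [0.003 0.04 ] 0.77
hinge [0.624 0.173 0.072] [0.01  0.042] 0.87
flap_edge [0.606 0.068 0.098] [ 0.019 -0.064] 0.64
cap_mid [0.534 0.116 0.091] [-0.063 -0.036] 0.62
cap_mid [0.337 0.122 0.012] [-0.254 -0.081] 0.84
cap_mid [0.537 0.114 0.091] [-0.059 -0.037] 0.83
doorway [0.601 0.092 0.074] [ 0.008 -0.042] 0.98
9.5667
```

View pics/diag.png

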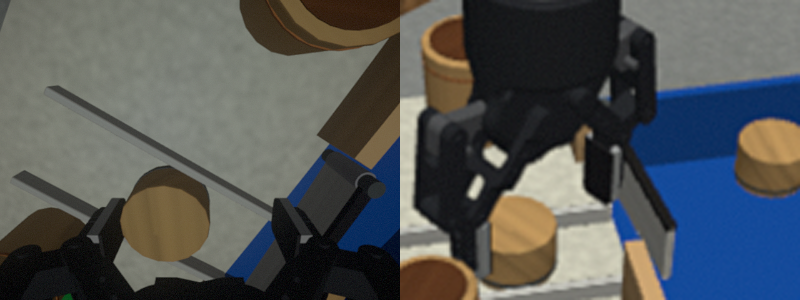

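The cap (165,220 in the wrist view) and flap are where I expected, and nothing blocks on the left. The leading finger is over the left rail's end, at (280,215). The tool has sagged to z = 0.094, so its tip is at about rail height and is probably catching the rail. I'll back off a little so the cap isn't dragged, raise 6 mm, and go on.

```bash
python3 - <<'E'
from h import *
servo_line(P(-.056,-.023,.0955),rot,rate=.04)
servo_line(P(-.056,-.020,.102),rot,rate=.04)
print(read_tool_pos(),read_ft_force())
for x in (-.046,-.038,-.03,-.022,-.014,-.006):
    h=servo_line(P(x,-.020,.102),rot,rate=.03,stop_force=20); f=(C.T@np.array(read_ft_force())[:2]).round(1)
    tp=np.array(read_tool_pos())
    print(x,h,((tp[:2]-o)@C).round(4),tp[2].round(4),f,np.round(read_ft_force()[2],1))
    if h: break
a=[snapshot(n)['frame'] for n in('side','top')]
im=np.hstack([cv2.resize(a[0][80:320,180:420],(400,400)),cv2.resize(a[1][120:300,200:380],(400,400))])
cv2.imwrite('pics/mid3.png',im[:,:,::-1]);print(read_time_s())
E
```

```text
[0.54523029 0.12985169 0.1023739 ] [-0.76485968  0.32899282 -0.21955182]
-0.046 False [-0.0467 -0.0209] 0.1016 [-3.7 -3.2] 3.0
-0.038 True [-0.0428 -0.0234] 0.1006 [-2.1 -2. ] 1.2
11.1917
```

View pics/mid3.png

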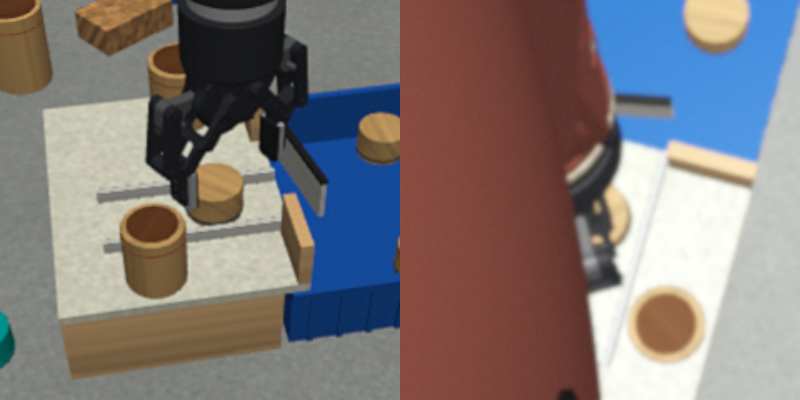

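The reaction points mostly along (-0.5,-0.87), which is the line from the pad contact to the rail contact. So the tilted pad is wedging the cap against the left rail. I'll back off, turn to 20°, and shift left so that the pad's edge pushes the cap from directly behind.

```bash
cat >> h.py <<'E'
rot2=[np.pi,0,y+np.radians(20)+np.pi/2]
E
python3 - <<'E'
from h import *
servo_line(P(-.064,-.022,.101),rot,rate=.06)
servo_line(P(-.062,-.013,.099),rot2,rate=.04)
print(read_tool_pos(),read_ft_force())
for x in (-.046,-.038,-.03,-.022,-.014,-.006):
    h=servo_line(P(x,-.013,.099),rot2,rate=.03,stop_force=15); f=(C.T@np.array(read_ft_force())[:2]).round(1)
    tp=np.array(read_tool_pos())
    print(x,h,((tp[:2]-o)@C).round(4),tp[2].round(4),f,np.round(read_ft_force()[2],1))
    if h: break
T=(read_tool_pos(),read_tool_rot());p=snapshot('wrist');s=snapshot('side')
im=np.hstack([cv2.resize(p['frame'],(400,300)),cv2.resize(s['frame'][90:240,230:430],(400,300),interpolation=cv2.INTER_CUBIC)])
cv2.imwrite('pics/mid4.png',im[:,:,::-1]);print(read_time_s())
E
```

```text
[0.54103464 0.13792297 0.09896073] [ 0.176145    1.11364985 -0.68518877]
-0.046 False [-0.0462 -0.013 ] 0.0989 [-2.  -0.3] 1.6
-0.038 False [-0.0381 -0.0131] 0.0988 [-3.9 -0.7] 0.3
-0.03 False [-0.0304 -0.0132] 0.0987 [-3.5 -0.9] -0.1
-0.022 False [-0.0222 -0.0134] 0.0987 [-3.7 -1.9] -0.4
-0.014 False [-0.014  -0.0133] 0.0989 [-3.9 -2.9] -1.4
-0.006 False [-0.0057 -0.0131] 0.099 [-2.4 -2.7] -1.2
14.9417
```

View pics/mid4.png

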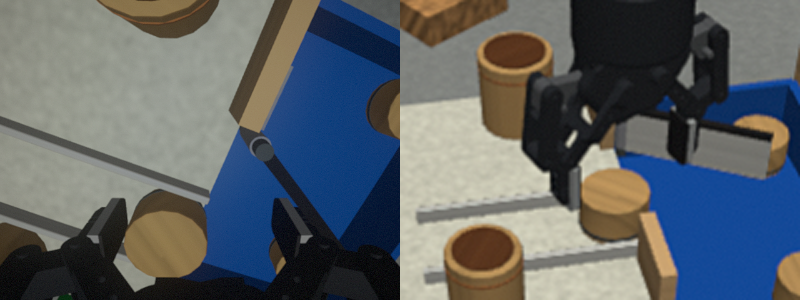

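The jam is gone: forces are below 5 N, the flap is held about 60° open, and the cap (615,205 in the side crop) is just reaching the doorway, clear of the flap. I'll finish the push.

```bash
python3 - <<'E'
from h import *
for x in (.004,.012,.018,.024,.028):
    h=servo_line(P(x,-.013,.099),rot2,rate=.035,stop_force=15); f=(C.T@np.array(read_ft_force())[:2]).round(1)
    tp=np.array(read_tool_pos())
    print(x,h,((tp[:2]-o)@C).round(4),tp[2].round(4),f)
    if h: break
hold(.3)
T=(read_tool_pos(),read_tool_rot());p=snapshot('wrist');s=snapshot('side')
for q,tt in((p,T),(s,None)):
    print([(((v[:2]-o)@C).round(3),v[2].round(3)) for v in (w(q,d['centre'],tt) for d in tip_of(q,'cap_mid'))])
im=np.hstack([cv2.resize(p['frame'],(400,300)),cv2.resize(s['frame'][90:285,230:490],(400,300),interpolation=cv2.INTER_CUBIC)])
cv2.imwrite('pics/end.png',im[:,:,::-1]);print(read_time_s())
E
```

```text
0.004 False [ 0.0045 -0.013 ] 0.0992 [-2.  -3.5]
0.012 False [ 0.0125 -0.013 ] 0.0991 [-0. -3.]
0.018 False [ 0.0185 -0.013 ] 0.0991 [-0.8 -2.7]
0.024 False [ 0.0245 -0.0131] 0.099 [ 0.8 -2.5]
0.028 False [ 0.0283 -0.013 ] 0.099 [ 0.2 -2.8]
[(array([ 0.051, -0.036]), np.float64(0.023)), (array([-0.077, -0.215]), np.float64(0.014))]
[(array([ 0.055, -0.036]), np.float64(0.022)), (array([-0.07 , -0.222]), np.float64(0.016)), (array([-0.255, -0.078]), np.float64(0.011))]
17.1667
```

View pics/end.png

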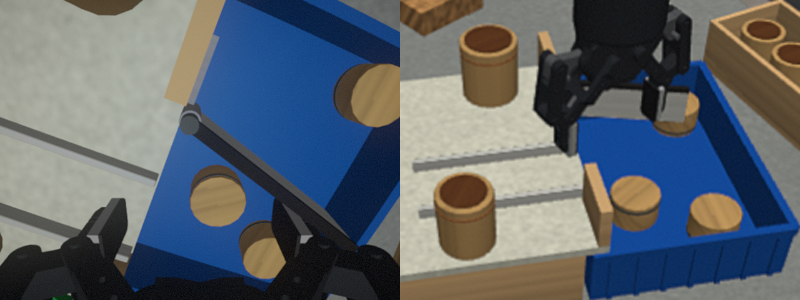

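The cap lies in the crate (635,200 in the side crop). I'll retreat along the lane so the flap closes, then lift.

```bash
python3 - <<'E'
from h import *
servo_line(P(-.066,-.013,.1),rot2,rate=.07)
servo_line(P(-.066,-.013,.25),rot2,rate=.15)
move_to(P(-.25,-.013,.3),rot2)
hold(.3)
s=snapshot('side')
for l in ('flap_edge','cup_l','cap_mid'): print(l,[(((v[:2]-o)@C).round(3),v[2].round(3)) for v in (w(s,d['centre']) for d in tip_of(s,l))])
print(read_time_s(),read_ft_force())
cv2.imwrite('pics/final.png',s['frame'][60:320,150:500,::-1])
E
```

```text
flap_edge [(array([ 0.008, -0.066]), np.float64(0.098))]
cup_l [(array([-0.113, -0.099]), np.float64(0.072)), (array([-0.059,  0.096]), np.float64(0.077))]
cap_mid [(array([-0.069, -0.22 ]), np.float64(0.016)), (array([-0.253, -0.082]), np.float64(0.016)), (array([ 0.057, -0.036]), np.float64(0.024))]
21.0917 [-0.25333007  0.10757791 -0.31361391]
```

View pics/final.png

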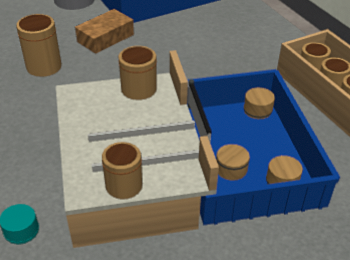

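The flap is shut at (200,105), the cap is in the crate at (233,160), and both cups are where they were.

```bash
python3 -c "
from bench import *
print(job_done())"
```

```text
the job is handed in; nothing more can be done
None
```

The cap was pushed through the doorway into the blue crate with the flap held open by the other finger; the flap then swung shut, both cups stayed in place, and the job was handed in at about 21 s, after an early wedging of the cap against the left rail that I cleared by re-angling the gripper.

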